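Fit-test pan-handle grips on gauge pins and sort out the tight one

TASK

Test the three replacement pan-handle grips on the fit gauge: push each along its lane onto its steel pin, without forcing it. Leave every grip that fits fully home on a pin, its mouth against the wooden block; a grip that stops part-way is bad: take it off and lay it flat in the red tray. Leave the mug, jar, soap bottle, spatula and pot lid where they are.

Things in the scene. Friction and masses are not known exactly. Their poses are not given: they have to be found in the camera images.
- gauge: Fit gauge, fixed: plywood plate 300 (x) x 250 (y) x 12 thick; origin at the centre of its underside, z up. Three lanes along x at y = -90, 0, +90, each between aluminium rails 10 high above the plate, 8 thick, 44 apart inside, x = -140 to +120. A wooden block, top 58 above the table, crosses the far end, face at x = +120, with one pin per lane. A grip fully home has its origin at x = +70, z = 12.
- pin_left (a point): Free tip of the left lane's steel gauge pin, on its axis (axes as the gauge's). Pin: round, 14 diameter, reaching 80 from the wooden block towards the gauge's -x, axis 30 above the table, last 10 tapered to 8.
- pin_mid (a point): Free tip of the mid lane's steel gauge pin, on its axis (axes as the gauge's). Pin: round, 14 diameter, reaching 80 from the wooden block towards the gauge's -x, axis 30 above the table, last 10 tapered to 8.
- pin_right (a point): Free tip of the right lane's steel gauge pin, on its axis (axes as the gauge's). Pin: round, 14 diameter, reaching 80 from the wooden block towards the gauge's -x, axis 30 above the table, last 10 tapered to 8.
- grip_a: Pan-handle grip, rigid black block 100 long x 40 wide x 36 high, brass collar at its open mouth (+x end), rear closed and flat. Origin: centre of its underside; x towards the mouth. Square bore 18 wide, axis 18 up, 90 deep; a bad one's bore is closed too early, deep inside, unseen. About 140 g. Starts in a lane of the gauge, mouth towards the pin, not yet on it; which lane varies.
- grip_b: Pan-handle grip, rigid black block 100 long x 40 wide x 36 high, brass collar at its open mouth (+x end), rear closed and flat. Origin: centre of its underside; x towards the mouth. Square bore 18 wide, axis 18 up, 90 deep; a bad one's bore is closed too early, deep inside, unseen. About 140 g. Starts in a lane of the gauge, mouth towards the pin, not yet on it; which lane varies.
- grip_c: Pan-handle grip, rigid black block 100 long x 40 wide x 36 high, brass collar at its open mouth (+x end), rear closed and flat. Origin: centre of its underside; x towards the mouth. Square bore 18 wide, axis 18 up, 90 deep; a bad one's bore is closed too early, deep inside, unseen. About 140 g. Starts in a lane of the gauge, mouth towards the pin, not yet on it; which lane varies.
- tray: Red open tray for bad grips, fixed, 185 (x) x 145 (y) x 32 high outside, walls and floor 5 thick; origin at the centre of its underside. It may stand on either side of the gauge.
- skillet: Dark skillet without a handle, fixed, 160 diameter, 40 high, with a bare steel tang 70 long to its +x; origin at the centre of its underside. A bystander; it stands on the side of the gauge where the tray is not.
- mug: Blue mug, 76 diameter, 90 high; origin at the centre of its underside. A bystander.
- jar: Glass jar with a red cap, 60 diameter, 85 high; origin at the centre of its underside. A bystander.
- soap: Yellow soap bottle, 60 diameter, 170 high; origin at the centre of its underside. A bystander.
- spatula: Spatula lying beyond the gauge. A bystander.
- pot_lid: Steel pot lid, 190 diameter, 47 high with its black knob, lying on the worktop; origin at the centre of its underside. A bystander.
There are look-alikes about, which are no part of the job. What is shaped like the grip_b but orange or white is not meant.

How it is judged:
On the way:
1. the bad grip has been tried: it stands stopped part-way on a pin (at least 35 mm of pin inside it, not home) (((x of grip_a in the frame of gauge between 0.025 and 0.045 m and y of grip_a in the frame of gauge between -0.1 and 0.1 m and z of grip_a in the frame of gauge between 0.005 and 0.02 m and linear speed of grip_a below 0.01 m/s) or (x of grip_b in the frame of gauge between 0.025 and 0.045 m and y of grip_b in the frame of gauge between -0.1 and 0.1 m and z of grip_b in the frame of gauge between 0.005 and 0.02 m and linear speed of grip_b below 0.01 m/s) or (x of grip_c in the frame of gauge between 0.025 and 0.045 m and y of grip_c in the frame of gauge between -0.1 and 0.1 m and z of grip_c in the frame of gauge between 0.005 and 0.02 m and linear speed of grip_c below 0.01 m/s))), for 0.1 s.
At the end, for the whole second after the job is handed in: Every grip that fits lies at rest in a lane of the gauge, on its pin, with its mouth within 5 mm of the wooden block; the bad grip lies flat (within 0.15 rad) and at rest on the floor of the red tray (((x of grip_a in the frame of tray between -0.07 and 0.07 m and y of grip_a in the frame of tray between -0.055 and 0.055 m and z of grip_a in the frame of tray between 0 and 0.013 m and angle between grip_a's own z axis and vertical below 0.15 rad and linear speed of each of grip_a, grip_b, grip_c below 0.02 m/s and x of grip_b in the frame of gauge between 0.065 and 0.076 m and y of grip_b in the frame of gauge between -0.1 and 0.1 m and z of grip_b in the frame of gauge between 0.007 and 0.018 m and angle between the x axis of each of grip_b, grip_c and the x axis of gauge, either way round below 0.12 rad and x of grip_c in the frame of gauge between 0.065 and 0.076 m and y of grip_c in the frame of gauge between -0.1 and 0.1 m and z of grip_c in the frame of gauge between 0.007 and 0.018 m) or (x of grip_b in the frame of tray between -0.07 and 0.07 m and y of grip_b in the frame of tray between -0.055 and 0.055 m and z of grip_b in the frame of tray between 0 and 0.013 m and angle between grip_b's own z axis and vertical below 0.15 rad and linear speed of each of grip_b, grip_a, grip_c below 0.02 m/s and x of grip_a in the frame of gauge between 0.065 and 0.076 m and y of grip_a in the frame of gauge between -0.1 and 0.1 m and z of grip_a in the frame of gauge between 0.007 and 0.018 m and angle between the x axis of each of grip_a, grip_c and the x axis of gauge, either way round below 0.12 rad and x of grip_c in the frame of gauge between 0.065 and 0.076 m and y of grip_c in the frame of gauge between -0.1 and 0.1 m and z of grip_c in the frame of gauge between 0.007 and 0.018 m) or (x of grip_c in the frame of tray between -0.07 and 0.07 m and y of grip_c in the frame of tray between -0.055 and 0.055 m and z of grip_c in the frame of tray between 0 and 0.013 m and angle between grip_c's own z axis and vertical below 0.15 rad and linear speed of each of grip_c, grip_a, grip_b below 0.02 m/s and x of grip_a in the frame of gauge between 0.065 and 0.076 m and y of grip_a in the frame of gauge between -0.1 and 0.1 m and z of grip_a in the frame of gauge between 0.007 and 0.018 m and angle between the x axis of each of grip_a, grip_b and the x axis of gauge, either way round below 0.12 rad and x of grip_b in the frame of gauge between 0.065 and 0.076 m and y of grip_b in the frame of gauge between -0.1 and 0.1 m and z of grip_b in the frame of gauge between 0.007 and 0.018 m))); the robot touches nothing.
It fails at once if a grip is forced against the gauge (more than 80 N) (contact force between grip_a and gauge above 80 N).
It fails at once if a grip is forced against the gauge (more than 80 N) (contact force between grip_b and gauge above 80 N).
It fails at once if a grip is forced against the gauge (more than 80 N) (contact force between grip_c and gauge above 80 N).
It fails at once if a bystander is moved by more than 20 mm (distance of any of mug, jar, soap, spatula, pot_lid from where it was at the start of the episode above 0.02 m).
It also fails if it takes over 64 s, if anything falls off the work surface, if the arm or the gripper's body presses on something with over 40 N, if the wrist force passes 120 N, or if a joint passes its speed limit or range.

ROBOT

A 6-joint arm with a two-finger parallel gripper is mounted at the origin on the work surface. World frame = base frame: x ahead of the robot, y to its left, z up, the work surface at z = 0. Lengths are in m, angles in rad, forces in N, time in s.
With the tool pointing down it reaches from about 0.25 to 0.725 m from the base axis. Payload 4 kg.
Tool frame: the origin (TCP) lies midway between the tips of the shut fingers; the grasp point (between the pads) lies 19 mm behind it (bot.grip_depth is the distance from the TCP to the grasp point, in m); z points along the fingers, y is the line along which they close (so a half turn about z gives the same grasp; the last joint's range is limited). The gripper opens to 85 mm and grips with 20 to 120 N. Pads are 22 mm wide; open, the fingers measure 114 mm over their backs; the gripper's body (76 mm by 85 mm) begins 54 mm behind the grasp point. The pads swing forward as they close: fully open they stand 13 mm farther back than shut.
Start: joints at [-1.149, 0.241, 0.005, 1.335, 0, 1.571], TCP at [0.205, -0.456, 0.231] pointing down, gripper open.
Joint ranges: [-2.72, 2.72], [-1.05, 1.87], [-1.09, 1.28], [-1.99, 2.15], [-1.42, 1.44], [-3.14, 3.14]. Speed limits (rad/s): [2.79, 2.79, 3.14, 3.14, 3.14, 3.14].

INTERFACE

Orientations are given as a unit quaternion [x, y, z, w].
In Python, from workcell import bot gives the robot as it stands.
- The arm moves only by the shell command python3 -m creep 'ROWS'. ROWS is JSON, one flat list of numbers, 5 for each row, row after row: the shift along the world's x, y, z in m, then the turn about the world's z in rad, then the finger opening in m, from 0 to 0.0854. In form: [x, y, z, twist, claw, x, y, z, twist, claw, ...]. A call has 1 to 10 rows; each row is the pose to reach, as a shift and turn from the pose commanded when the call began; what a row does not reach only later rows make up. A row lasts 1/12 s, in which the tool goes at most 41.7 mm and 7.16 degrees, less where a joint would pass 70% of its speed; a pose out of reach is approached as far as the arm can. A call with a gripper value outside its range is refused whole. The fingers move at their own pace and stop on an object; the grip force is fixed at half the most. Time passes only in rows, so rows that repeat a pose let the fingers close. It gives the time, the measured TCP pose, the force, the opening and the grip force at its end, in the units of the state.
- bot.get_obs(): the state, without advancing time (a new reading comes with each control period).
- bot.camera(name): name is "scene" or "top" or "wrist"; returns a dict with "pixels" (400x640x3 uint8, red, green, blue), "camera_matrix" (3x3 intrinsics, pixels), "extrinsics" (4x4, takes a point from world to camera coordinates); the wrist camera has in their place "T_tool_cam" (4x4, takes a point from camera to tool coordinates, whose origin is the TCP and whose axes are the flange's). Camera axes: x right, y down, z forward; pixel columns grow to the right and rows downward; lengths in m; the calibration is good to about 2 mm. A picture is of the moment at which its call begins: read the wrist's pose just before it. There is no depth.
- bot.job_done(): hands the job in; it is judged then, once.
Trained networks look in the newest picture that a camera, given by its name, has taken for a name from the list of things; names that differ only in an ending like _2 or _b are one class to them, and where a whole thing is asked for, a point or a joint stands for the part that bears it (a point fixed in the world has none). Each returns a list of dicts, best first, with "score" (0 to 1); they miss things now and then, are a little off and sometimes report something else, mostly with a low value. They report only what shows in the picture. A call takes as long as a camera call. They do not tell look-alikes from the thing itself.
- bot.look_for(camera, thing): "centre" ([column, row] as shares, 0 to 1, of the picture: columns of its width, rows of its height, amid what is visible of it).
- bot.place_of(camera, thing): "centre" ([column, row] as shares, 0 to 1, of the picture: columns of its width, rows of its height: a listed point, or the origin of a listed thing).
The state is a dict: "clock": time; "joint_pos": joint angles; "joint_vel": joint speeds; "tau": joint torques, N m; "eef_pos": TCP position; "tool_rot": TCP orientation; "ft_force": force on the tool from outside, world axes, zero at the start; "ft_torque": the same for the moment, N m; "grip_width": finger opening in m; "grasp_force": force on a finger pad.
Only numpy, scipy, OpenCV 4.12 (cv2) and the standard library are available. Lean on these libraries where they do the work, as an engineer would, in place of code of your own. Each camera call takes 0.05 s, during which the arm holds its last target. There are 200 camera calls.

## Working session

There is one attempt and no reset: what is moved stays moved. The work goes in short steps, Python scripts to look and compute and a shell command to move; the robot and the scene stay as the last step left them, time stands still between calls to the robot, and variables do not carry over. Pictures are saved under pics/ and viewed, at most 10 in all, crops included, and the job is handed in when it is done.

```bash
mkdir -p pics; cat > h.py <<'E'
import numpy as np,cv2
from workcell import bot
def ray(c,uv,z):
    K=np.array(c["camera_matrix"]);E=np.array(c["extrinsics"]);R=E[:3,:3];t=E[:3,3]
    o=-R.T@t;d=R.T@np.linalg.inv(K)@np.array([uv[0],uv[1],1.]);s=(z-o[2])/d[2];return o+s*d
def find(cam,c,name,z,kind="place_of"):
    for r in getattr(bot,kind)(cam,name)[:5]:
        uv=np.array(r["centre"])*[640,400]
        print(cam,name,round(r["score"],2),uv.round(0),ray(c,uv,z).round(3))
def save(c,n): cv2.imwrite("pics/"+n,cv2.cvtColor(c["pixels"],cv2.COLOR_RGB2BGR))
E
python3 - <<'E'
from h import *
o=bot.get_obs();print(o["clock"],o["eef_pos"],o["tool_rot"],o["joint_pos"])
for cam in("top","scene"):
    c=bot.camera(cam);save(c,cam+"0.png");print(ray(c,(320,200),0))
    for n,z in(("gauge",0),("pin_left",.03),("pin_mid",.03),("pin_right",.03),("grip_a",.012),("tray",0),("skillet",0),("soap",0),("mug",0),("jar",0),("pot_lid",0)): find(cam,c,n,z)
E
```

```text
0.0 [ 0.20444705 -0.4556024   0.23041939] [ 9.77840403e-01  2.09349151e-01 -2.21415173e-04 -1.01458831e-03] [-1.14898566e+00  2.41406031e-01  3.73198993e-03  1.33519920e+00
 -8.22802196e-06  1.57078814e+00]
[0.52808826 0.00743947 0.        ]
top gauge 0.81 [314. 190.] [0.56  0.025 0.   ]
top gauge 0.48 [309. 115.] [0.798 0.044 0.   ]
top pin_left 0.76 [292. 179.] [0.585 0.092 0.03 ]
top pin_left 0.74 [347. 170.] [ 0.615 -0.074  0.03 ]
top pin_mid 0.59 [317. 175.] [0.598 0.016 0.03 ]
top pin_right 0.87 [348. 172.] [ 0.609 -0.076  0.03 ]
top grip_a 0.85 [350. 204.] [ 0.515 -0.083  0.012]
top grip_a 0.83 [431. 294.] [ 0.252 -0.313  0.012]
top grip_a 0.77 [319. 211.] [0.494 0.009 0.012]
top grip_a 0.75 [290. 208.] [0.5   0.098 0.012]
top grip_a 0.72 [388. 261.] [ 0.347 -0.192  0.012]
top tray 0.81 [432. 206.] [ 0.513 -0.332  0.   ]
top tray 0.36 [215. 208.] [0.501 0.325 0.   ]
top skillet 0.73 [146. 171.] [0.616 0.54  0.   ]
top skillet 0.56 [317. 189.] [0.561 0.017 0.   ]
top soap 0.64 [417. 135.] [ 0.736 -0.295  0.   ]
top mug 0.64 [469. 159.] [ 0.659 -0.454  0.   ]
top mug 0.39 [148. 
[... 265 characters left out ...]
mid 0.71 [327. 219.] [0.6   0.025 0.03 ]
scene pin_right 0.74 [298. 242.] [ 0.613 -0.079  0.03 ]
scene grip_a 0.98 [305. 199.] [0.498 0.017 0.012]
scene grip_a 0.93 [327. 129.] [0.311 0.228 0.012]
scene grip_a 0.89 [167. 197.] [ 0.262 -0.317  0.012]
scene grip_a 0.72 [282. 220.] [ 0.521 -0.076  0.012]
scene grip_a 0.69 [328. 189.] [0.508 0.093 0.012]
scene tray 0.66 [353. 203.] [0.586 0.129 0.   ]
scene tray 0.63 [198. 268.] [ 0.514 -0.335  0.   ]
scene skillet 0.73 [386. 155.] [0.498 0.326 0.   ]
scene soap 0.73 [250. 329.] [ 0.733 -0.298  0.   ]
scene mug 0.6 [180. 337.] [ 0.651 -0.446  0.   ]
scene jar 0.71 [445. 205.] [0.746 0.349 0.   ]
scene pot_lid 0.91 [458. 150.] [0.615 0.533 0.   ]
```

View pics/top0.png

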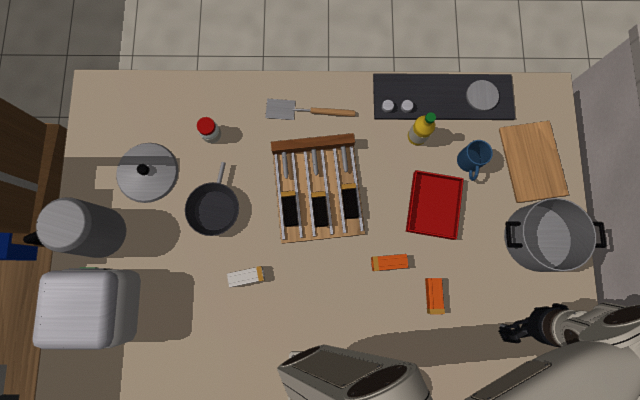

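```bash
python3 - <<'E'
import cv2
a=cv2.imread("pics/top0.png")[130:250,260:380]
cv2.imwrite("pics/crop0.png",cv2.resize(a,(600,600),interpolation=cv2.INTER_CUBIC))
E
```

```text
(no output)
```

View pics/crop0.png

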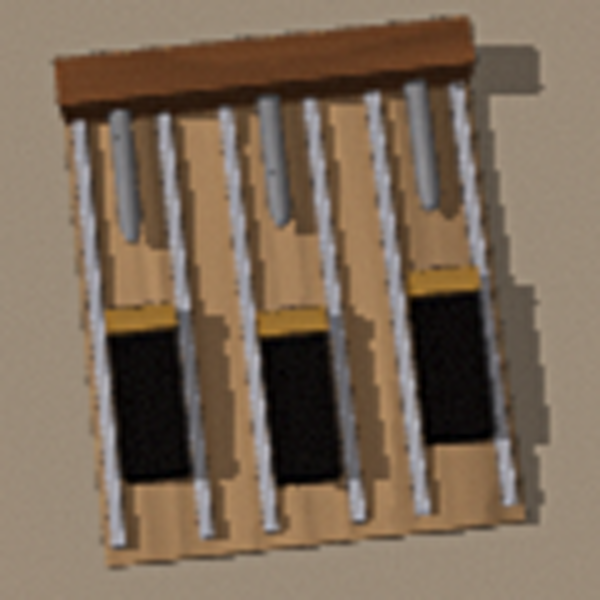

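The three black grips sit in the lanes at pixels (290,208), (319,211) and (350,204). They fit the description: black, in a lane, brass mouth towards the pin. The look-alikes are white at (245,277) and orange at (390,262) and (435,295), and all three lie off the gauge. The enlarged crop confirms this. The red tray is at (436,205), on the right. I'll go over the gauge next for a wrist view.

```bash
python3 -m creep '[0.2,0.46,0.1,-0.28,0.085,0.2,0.46,0.1,-0.28,0.085,0.2,0.46,0.1,-0.28,0.085,0.2,0.46,0.1,-0.28,0.085,0.2,0.46,0.1,-0.28,0.085,0.2,0.46,0.1,-0.28,0.085,0.2,0.46,0.1,-0.28,0.085,0.2,0.46,0.1,-0.28,0.085,0.2,0.46,0.1,-0.28,0.085,0.2,0.46,0.1,-0.28,0.085]'
```

```text
clock: 2.03
eef_pos: [0.3664, -0.083, 0.3128]
tool_rot: [0.997, 0.071, 0.001, 0.0]
ft_force: [0.9, -0.6, -0.4]
grip_width: 0.0848
grasp_force: 0.0
```

```bash
python3 -m creep '[0.04,0.1,0.03,0,0,0.04,0.1,0.03,0,0,0.04,0.1,0.03,0,0,0.04,0.1,0.03,0,0]'; cat >> h.py <<'E'
from scipy.spatial.transform import Rotation as Ro
def wrist():
    o=bot.get_obs();c=bot.camera("wrist")
    T=np.eye(4);T[:3,:3]=Ro.from_quat(o["tool_rot"]).as_matrix();T[:3,3]=o["eef_pos"]
    c["extrinsics"]=np.linalg.inv(T@np.array(c["T_tool_cam"]));return c
E
python3 - <<'E'
from h import *
c=wrist();save(c,"w0.png");print(np.array(c["T_tool_cam"]).round(3))
import pickle;pickle.dump(c,open("w0.pkl","wb"))
for n,z in(("gauge",0),("pin_left",.03),("pin_mid",.03),("pin_right",.03),("grip_a",.012),("tray",0)): find("wrist",c,n,z)
E
```

```text
clock: 2.37
eef_pos: [0.4083, 0.0192, 0.3433]
tool_rot: [0.997, 0.074, 0.002, -0.001]
ft_force: [0.5, -0.7, -0.1]
grip_width: 0.0382
grasp_force: 0.0
[[ 0.    -0.954 -0.299  0.076]
 [ 1.     0.    -0.    -0.001]
 [ 0.001 -0.299  0.954 -0.143]
 [ 0.     0.     0.     1.   ]]
wrist gauge 0.64 [341.  64.] [0.56  0.018 0.   ]
wrist pin_left 0.66 [280.  24.] [0.593 0.112 0.03 ]
wrist pin_mid 0.95 [342.  28.] [0.601 0.024 0.03 ]
wrist pin_right 0.75 [405.  29.] [ 0.612 -0.064  0.03 ]
wrist grip_a 0.87 [488. 265.] [ 0.259 -0.312  0.012]
wrist grip_a 0.72 [399.  99.] [ 0.522 -0.081  0.012]
wrist grip_a 0.66 [204. 198.] [0.312 0.219 0.012]
wrist grip_a 0.65 [341. 107.] [0.496 0.007 0.012]
wrist grip_a 0.65 [434. 210.] [ 0.35  -0.184  0.012]
wrist tray 0.9 [544. 126.] [ 0.517 -0.331  0.   ]
```

View pics/w0.png

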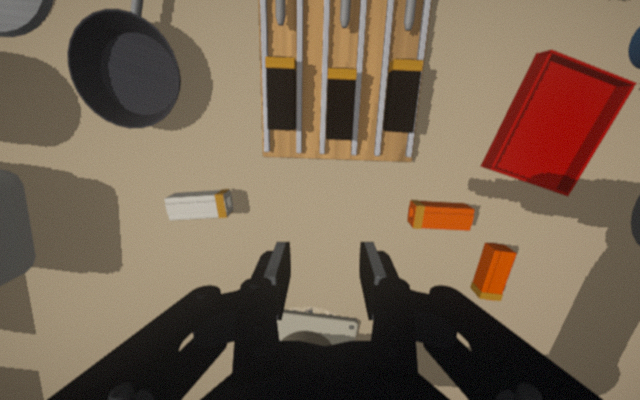

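The wrist view shows the near plate corners at about (262,157) and (415,161), the grips' rear edges at rows 129, 138 and 131, and the tray at about (560,122). I'll fit the gauge pose to these picks and check it with an overlay.

```bash
python3 - <<'E'
from h import *
import pickle
from scipy.optimize import least_squares
c=pickle.load(open("w0.pkl","rb"));K=np.array(c["camera_matrix"]);E=np.array(c["extrinsics"])
def proj(P):
    q=(E[:3,:3]@np.atleast_2d(P).T).T+E[:3,3];q=q@K.T;return q[:,:2]/q[:,2:]
def W(p,L):
    L=np.atleast_2d(np.array(L,float));s,k=np.sin(p[2]),np.cos(p[2]);return np.c_[p[0]+k*L[:,0]-s*L[:,1],p[1]+s*L[:,0]+k*L[:,1],L[:,2]]
L=[[-.15,.125,.012],[-.15,-.125,.012],[.04,.09,.03],[.04,0,.03],[.04,-.09,.03]]
uv=np.array([[262,157],[415,161],[280,24],[342,28],[405,29]])
f=least_squares(lambda p:(proj(W(p,L))-uv).ravel(),[.56,.02,.13],loss="soft_l1");p=f.x
print("gauge",p.round(4),f.fun.round(1))
im=cv2.cvtColor(c["pixels"],cv2.COLOR_RGB2BGR)
big=cv2.resize(im[0:170,240:440],None,fx=4,fy=4,interpolation=cv2.INTER_CUBIC)
def ln(a,b,col):
    u=((proj(W(p,[a,b]))-[240,0])*4+1.5).astype(int);cv2.line(big,tuple(map(int,u[0])),tuple(map(int,u[1])),col,1)
for y in(-.09,0,.09):
    for d in(-.022,.022): ln([-.14,y+d,.022],[.12,y+d,.022],(0,0,255))
    ln([.04,y,.03],[.12,y,.03],(0,255,0))
ln([-.15,.125,.012],[-.15,-.125,.012],(255,0,0))
cv2.imwrite("pics/ov.png",big[:600,:800])
# grips: black blobs' rear edge, tray red
g=c["pixels"][:165,255:430].astype(int).max(2)<45
n,lab,st,ce=cv2.connectedComponentsWithStats(g.astype(np.uint8))
for i in range(1,n):
    if st[i,4]>400:
        ys,xs=np.where(lab==i);
        P=ray(c,(ce[i][0]+255,ys.max()+.5),.046);d=P[:2]-p[:2]
        print("rear",ce[i]+[255,0],st[i],P.round(4),"gauge x,y",(d@[np.cos(p[2]),np.sin(p[2])]).round(4),(d@[-np.sin(p[2]),np.cos(p[2])]).round(4))
I=c["pixels"].astype(int);r=((I[...,0]>90)&(I[...,1]<40)&(np.arange(640)>470)).astype(np.uint8)
r[200:]=0
b=cv2.minAreaRect(cv2.findNonZero(r));q=cv2.boxPoints(b);Q=np.array([ray(c,u,.032) for u in q]);print("tray corners",q.round(0),Q.round(3),Q.mean(0))
E
```

```text
gauge [0.5622 0.0188 0.1237] [ 0.2  0.3 -3.3  0.1 -1.   1.2  0.7 -1.1  1.2 -0.3]
rear [281.7932726   98.31534688] [  13   69   28   60 1427] [0.4516 0.0922 0.046 ] gauge x,y -0.1007 0.0864
rear [400.77402446 100.49446709] [ 129   71   36   61 1717] [ 0.4738 -0.0857  0.046 ] gauge x,y -0.1006 -0.0929
rear [340.05244997 108.77432712] [  72   80   28   59 1449] [0.45   0.0031 0.046 ] gauge x,y -0.1132 -0.0018
tray corners [[481. 164.]
 [544.  38.]
 [634.  83.]
 [571. 209.]] [[ 0.443 -0.229  0.032]
 [ 0.63  -0.262  0.032]
 [ 0.593 -0.415  0.032]
 [ 0.392 -0.402  0.032]] [ 0.51439154 -0.32695258  0.032     ]
```

View pics/ov.png

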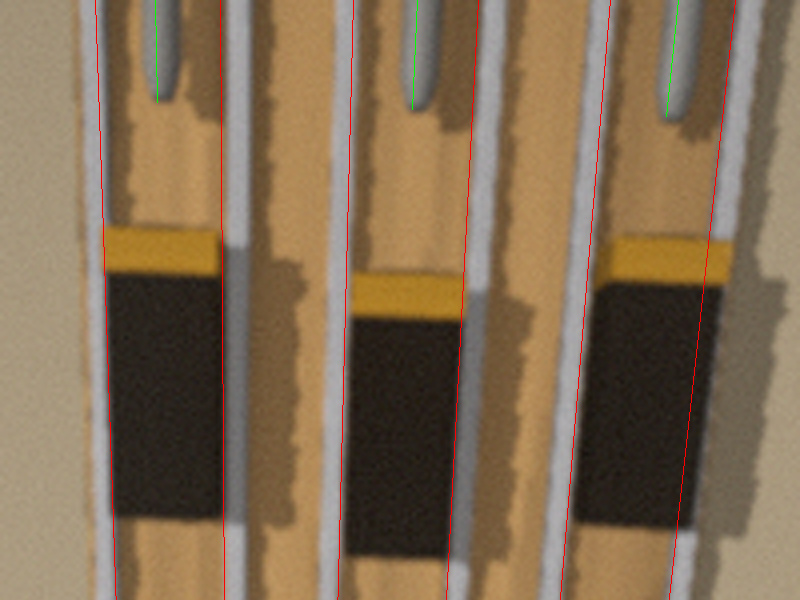

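The overlay matches the rails and pins to about 1 px, giving the gauge at (0.562, 0.019) with yaw 0.124. The tray centre is about (0.514, -0.329). I'll go down behind the left grip with the fingers shut.

```bash
python3 -m creep '[0.015,0.073,-0.15,-0.024,0,0.015,0.073,-0.15,-0.024,0,0.015,0.073,-0.15,-0.024,0,0.015,0.073,-0.15,-0.024,0,0.018,0.073,-0.29,-0.024,0,0.018,0.073,-0.29,-0.024,0,0.018,0.073,-0.29,-0.024,0,0.018,0.073,-0.319,-0.024,0,0.018,0.073,-0.319,-0.024,0,0.018,0.073,-0.319,-0.024,0]'
```

```text
clock: 3.55
eef_pos: [0.425, 0.0649, 0.0225]
tool_rot: [0.997, 0.071, -0.003, -0.008]
ft_force: [-0.3, -0.6, 1.2]
grip_width: 0.0002
grasp_force: 0.0
```

```bash
python3 -m creep '[0,0,0,0,0,0,0,0,0,0]'
```

```text
clock: 3.72
eef_pos: [0.4272, 0.0658, 0.0231]
tool_rot: [0.997, 0.071, -0.001, -0.009]
ft_force: [1.1, -1.2, 1.2]
grip_width: 0.0001
grasp_force: 0.0
```

```bash
python3 -m creep '[0,0,0.01,0,0,-0.0033,0.0265,0.01,-0.018,0,-0.0033,0.0265,0.01,-0.018,0,-0.0033,0.0265,0.01,-0.018,0,-0.0033,0.0265,0.01,-0.018,0]';python3 -c "
from h import *
o=bot.get_obs();print(o['joint_pos'],o['joint_vel'],o['tau'])"
```

```text
clock: 4.13
eef_pos: [0.4266, 0.0739, 0.0328]
tool_rot: [0.997, 0.075, -0.002, -0.016]
ft_force: [-0.5, 0.3, 0.2]
grip_width: -0.0002
grasp_force: 0.0
[ 0.14860339  0.31334854 -0.47691889  0.78127789  0.03281405  3.14056351] [ 0.00312636  0.00377851 -0.00258096  0.00261463  0.00034093 -0.0010026 ] [-2.14959565e-02 -3.41583931e+01  1.86857736e+01 -1.80008810e-02
  1.10291946e-01 -2.80748354e-04]
```

Joint 6 is at its limit (3.14), so I'll make the equivalent half turn the other way, raised clear.

```bash
python3 -m creep '[0,0,0.06,0.125,0,0,0,0.06,0.25,0,0,0,0.06,0.37,0,0,0,0.06,0.5,0,0,0,0.06,0.62,0,0,0,0.06,0.74,0,0,0,0.06,0.86,0,0,0,0.06,0.98,0,0,0,0.06,1.1,0,0,0,0.06,1.2,0]'; python3 -m creep '[0,0,0,0.125,0,0,0,0,0.25,0,0,0,0,0.37,0,0,0,0,0.5,0,0,0,0,0.62,0,0,0,0,0.74,0,0,0,0,0.86,0,0,0,0,0.98,0,0,0,0,1.1,0,0,0,0,1.2,0]';  python3 -m creep '[0,0,0,0.125,0,0,0,0,0.25,0,0,0,0,0.37,0,0,0,0,0.5,0,0,0,0,0.62,0,0,0,0,0.72,0,0,0,0,0.72,0,0,0,0,0.72,0]'; cat >>h.py <<'E'
G=np.array([.5622,.0188]);gy=.1237
R=np.array([[np.cos(gy),-np.sin(gy)],[np.sin(gy),np.cos(gy)]])
def st(t=None):
    o=bot.get_obs();p=np.array(o["eef_pos"]);m=Ro.from_quat(o["tool_rot"]).as_matrix()
    print("gauge",(R.T@(p[:2]-G)).round(4),"z",p[2].round(4),"yaw err",((np.arctan2(m[1,0],m[0,0])-gy+np.pi/2)%np.pi-np.pi/2).round(4),"j6",o["joint_pos"][5].round(3),"ft gauge",(R.T@np.array(o["ft_force"])[:2]).round(1))
    if t is not None: print("need world shift",(G+R@np.array(t)-p[:2]).round(4))
E
python3 -c "
from h import *
st((-.125,.09))"
```

```text
clock: 4.97
eef_pos: [0.4265, 0.074, 0.0926]
tool_rot: [0.779, 0.627, -0.011, -0.013]
ft_force: [-0.4, -0.5, -0.1]
grip_width: 0.0002
grasp_force: 0.0
clock: 5.8
eef_pos: [0.4265, 0.074, 0.0926]
tool_rot: [0.289, 0.957, -0.016, -0.005]
ft_force: [-0.3, -0.1, -0.6]
grip_width: 0.0
grasp_force: 0.0
clock: 6.47
eef_pos: [0.4265, 0.074, 0.0928]
tool_rot: [-0.063, 0.998, -0.016, 0.001]
ft_force: [0.7, -0.2, -0.8]
grip_width: -0.0002
grasp_force: 0.0
gauge [-0.1278  0.0715] z 0.0928 yaw err 0.0019 j6 0.069 ft gauge [ 0.7 -0.3]
need world shift [0.0005 0.0187]
```

```bash
cat > chk.py <<'E'
import sys
from h import *
st(); o=bot.get_obs(); sys.exit(int((R.T@np.array(o["ft_force"])[:2])[0]<-6))
E
python3 -m creep '[0.0005,0.0187,-0.03,0,0,0.0005,0.0187,-0.06,0,0,0.0005,0.0187,-0.069,0,0,0.0005,0.0187,-0.069,0,0,0.0005,0.0187,-0.069,0,0]' >/dev/null && python3 chk.py && python3 -m creep '[0.0099,0.0012,0,0,0,0.0199,0.0025,0,0,0,0.0298,0.0037,0,0,0,0.0347,0.0043,0,0,0,0.0397,0.0049,0,0,0]' >/dev/null && python3 chk.py && python3 -m creep '[0.006,0.0007,0,0,0,0.012,0.0015,0,0,0,0.018,0.0022,0,0,0,0.024,0.003,0,0,0]' >/dev/null && python3 chk.py
```

```text
gauge [-0.1253  0.0898] z 0.024 yaw err 0.0033 j6 0.109 ft gauge [1.5 0.6]
gauge [-0.0838  0.0898] z 0.0254 yaw err 0.0035 j6 0.099 ft gauge [-1.7 -0. ]
gauge [-0.0601  0.09  ] z 0.0242 yaw err 0.0044 j6 0.094 ft gauge [-1.9 -0.9]
```

```bash
python3 -m creep '[0.004,0.0005,0,0,0,0.008,0.001,0,0,0,0.012,0.0015,0,0,0,0.015,0.0018,0,0,0]' >/dev/null && python3 chk.py && python3 -m creep '[0.002,0.0002,0,0,0,0.004,0.0005,0,0,0]' >/dev/null && python3 chk.py && python3 -m creep '[0.002,0.0002,0,0,0,0.004,0.0005,0,0,0]' >/dev/null && python3 chk.py && python3 -m creep '[0.002,0.0002,0,0,0,0.004,0.0005,0,0,0]' >/dev/null && python3 chk.py && python3 -m creep '[0.002,0.0002,0,0,0,0.004,0.0005,0,0,0]' >/dev/null && python3 chk.py && python3 -m creep '[0.002,0.0002,0,0,0,0.004,0.0005,0,0,0]' >/dev/null && python3 chk.py && python3 -m creep '[0.002,0.0002,0,0,0,0.004,0.0005,0,0,0]' >/dev/null && python3 chk.py && python3 -m creep '[0.002,0.0002,0,0,0,0.004,0.0005,0,0,0]' >/dev/null && python3 chk.py
```

```text
gauge [-0.045  0.09 ] z 0.0239 yaw err 0.0045 j6 0.091 ft gauge [-1.1  0.1]
gauge [-0.0414  0.0899] z 0.0239 yaw err 0.0045 j6 0.09 ft gauge [0.4 0.6]
gauge [-0.0373  0.0899] z 0.0239 yaw err 0.0045 j6 0.089 ft gauge [-1.1 -0.3]
gauge [-0.0332  0.0899] z 0.024 yaw err 0.0045 j6 0.089 ft gauge [-0.3 -0.6]
gauge [-0.0291  0.0899] z 0.024 yaw err 0.0044 j6 0.088 ft gauge [-0.3 -0.6]
gauge [-0.0251  0.09  ] z 0.024 yaw err 0.0044 j6 0.087 ft gauge [-1.1 -0.2]
gauge [-0.0211  0.0899] z 0.024 yaw err 0.0044 j6 0.087 ft gauge [-0.2 -0.9]
gauge [-0.017  0.09 ] z 0.024 yaw err 0.0045 j6 0.086 ft gauge [-0.2 -0.7]
```

```bash
python3 -m creep '[0.002,0.0002,0,0,0,0.004,0.0005,0,0,0]' >/dev/null && python3 chk.py && python3 -m creep '[0.004,0.0005,0,0,0,0.008,0.001,0,0,0,0.012,0.0015,0,0,0,0.015,0.0018,0,0,0]' >/dev/null && python3 chk.py && python3 -m creep '[0.002,0.0002,0,0,0,0.004,0.0005,0,0,0]' >/dev/null && python3 chk.py && python3 -m creep '[0.001,0.0001,0,0,0,0.002,0.0002,0,0,0]' >/dev/null && python3 chk.py && python3 -m creep '[0.001,0.0001,0,0,0,0.002,0.0002,0,0,0]' >/dev/null && python3 chk.py  && python3 -m creep '[0.001,0.0001,0,0,0,0.002,0.0002,0,0,0]' >/dev/null && python3 chk.py && python3 -m creep '[0.001,0.0001,0,0,0,0.002,0.0002,0,0,0]' >/dev/null && python3 chk.py
```

```text
gauge [-0.013  0.09 ] z 0.024 yaw err 0.0045 j6 0.085 ft gauge [-0.6 -0.4]
gauge [0.0026 0.0899] z 0.0241 yaw err 0.0044 j6 0.083 ft gauge [-0.8 -0.1]
gauge [0.006  0.0899] z 0.0241 yaw err 0.0044 j6 0.082 ft gauge [-1.5  1.2]
gauge [0.0079 0.0898] z 0.0241 yaw err 0.0044 j6 0.082 ft gauge [-1.2  0.4]
gauge [0.0097 0.0898] z 0.024 yaw err 0.0045 j6 0.081 ft gauge [-4.7  0.6]
gauge [0.0097 0.0898] z 0.0238 yaw err 0.0047 j6 0.081 ft gauge [-8.6  1. ]
```

Left grip is home: it stopped at the predicted place, with force rising only there. Next is the mid lane.

```bash
python3 -m creep '[-0.012,-0.0015,0,0,0,-0.012,-0.0015,0.04,0,0,-0.03,-0.03,0.055,0,0,-0.06,-0.056,0.055,0,0,-0.09,-0.082,0.055,0,0,-0.1355,-0.107,0.055,-0.004,0,-0.1355,-0.107,0.055,-0.004,0,-0.1355,-0.107,0.02,-0.004,0,-0.1355,-0.107,0,-0.004,0,-0.1355,-0.107,0,-0.004,0]'; python3 - <<'E'
from h import *
st((-.137,0))
c=bot.camera("top");save(c,"t1.png")
E
```

```text
clock: 11.13
eef_pos: [0.4251, 0.0021, 0.0215]
tool_rot: [-0.062, 0.998, -0.016, -0.001]
ft_force: [-0.8, 0.8, -0.0]
grip_width: 0.0
grasp_force: 0.0
gauge [-0.1381  0.0003] z 0.0215 yaw err -0.0001 j6 -0.095 ft gauge [-0.7  0.9]
need world shift [ 0.0012 -0.0002]
```

```bash
python3 -m creep '[0.0099,0.0012,0.001,0,0,0.0199,0.0025,0.001,0,0,0.0298,0.0037,0.001,0,0,0.0397,0.0049,0.001,0,0,0.0496,0.0062,0.001,0,0,0.0566,0.007,0.001,0,0]' >/dev/null && python3 chk.py && python3 -m creep '[0.006,0.0007,0,0,0,0.012,0.0015,0,0,0,0.018,0.0022,0,0,0,0.024,0.003,0,0,0]' >/dev/null && python3 chk.py && python3 -m creep '[0.004,0.0005,0,0,0,0.008,0.001,0,0,0,0.012,0.0015,0,0,0,0.015,0.0018,0,0,0]' >/dev/null && python3 chk.py && python3 -m creep '[0.002,0.0002,0,0,0,0.004,0.0005,0,0,0]' >/dev/null && python3 chk.py && python3 -m creep '[0.002,0.0002,0,0,0,0.004,0.0005,0,0,0]' >/dev/null && python3 chk.py && python3 -m creep '[0.002,0.0002,0,0,0,0.004,0.0005,0,0,0]' >/dev/null && python3 chk.py && python3 -m creep '[0.002,0.0002,0,0,0,0.004,0.0005,0,0,0]' >/dev/null && python3 chk.py && python3 -m creep '[0.002,0.0002,0,0,0,0.004,0.0005,0,0,0]' >/dev/null && python3 chk.py && python3 -m creep '[0.002,0.0002,0,0,0,0.004,0.0005,0,0,0]' >/dev/null && python3 chk.py && python3 -m creep '[0.002,0.0002,0,0,0,0.004,0.0005,0,0,0]' >/dev/null && python3 chk.py && python3 -m creep '[0.002,0.0002,0,0,0,0.004,0.0005,0,0,0]' >/dev/null && python3 chk.py
```

```text
gauge [-0.0763  0.0004] z 0.0265 yaw err 0.0011 j6 -0.084 ft gauge [-1.8 -0.1]
gauge [-0.0542  0.0003] z 0.0253 yaw err 0.0005 j6 -0.08 ft gauge [-1.9 -0.2]
gauge [-0.039   0.0002] z 0.025 yaw err 0.0005 j6 -0.078 ft gauge [-1.2 -0.2]
gauge [-0.0354  0.0002] z 0.025 yaw err 0.0004 j6 -0.078 ft gauge [-2.4  1.2]
gauge [-0.0313  0.0002] z 0.025 yaw err 0.0004 j6 -0.077 ft gauge [-1.7 -0.4]
gauge [-0.0271  0.0002] z 0.025 yaw err 0.0005 j6 -0.076 ft gauge [-0.1 -0.1]
gauge [-0.0231  0.0002] z 0.025 yaw err 0.0005 j6 -0.076 ft gauge [ 0.4 -1. ]
gauge [-0.019   0.0002] z 0.025 yaw err 0.0005 j6 -0.075 ft gauge [-0.4  1. ]
gauge [-0.015   0.0003] z 0.025 yaw err 0.0006 j6 -0.075 ft gauge [-1.   0.4]
gauge [-0.011   0.0002] z 0.025 yaw err 0.0004 j6 -0.074 ft gauge [-0.7 -0. ]
gauge [-0.0069  0.0002] z 0.025 yaw err 0.0005 j6 -0.074 ft gauge [-1.8 -0.2]
```

```bash
python3 -m creep '[0.004,0.0005,0,0,0,0.008,0.001,0,0,0,0.01,0.0012,0,0,0]' >/dev/null && python3 chk.py && python3 -m creep '[0.001,0.0001,0,0,0,0.002,0.0002,0,0,0]' >/dev/null && python3 chk.py && python3 -m creep '[0.001,0.0001,0,0,0,0.002,0.0002,0,0,0]' >/dev/null && python3 chk.py && python3 -m creep '[0.001,0.0001,0,0,0,0.002,0.0002,0,0,0]' >/dev/null && python3 chk.py  && python3 -m creep '[0.001,0.0001,0,0,0,0.002,0.0002,0,0,0]' >/dev/null && python3 chk.py && python3 -m creep '[0.001,0.0001,0,0,0,0.002,0.0002,0,0,0]' >/dev/null && python3 chk.py && python3 -m creep '[0.001,0.0001,0,0,0,0.002,0.0002,0,0,0]' >/dev/null && python3 chk.py
```

```text
gauge [0.0039 0.0002] z 0.0251 yaw err 0.0005 j6 -0.072 ft gauge [-0.3 -0.2]
gauge [0.0049 0.0002] z 0.0251 yaw err 0.0005 j6 -0.072 ft gauge [-1.7  0.7]
gauge [0.0069 0.0001] z 0.0251 yaw err 0.0005 j6 -0.072 ft gauge [-1.8  0.1]
gauge [0.009  0.0001] z 0.0251 yaw err 0.0005 j6 -0.072 ft gauge [-1.3 -0.5]
gauge [0.009 0.   ] z 0.0248 yaw err 0.0004 j6 -0.072 ft gauge [-8.1  0.4]
```

Mid grip is home too. Next is the right lane.

```bash
python3 -m creep '[-0.012,-0.0015,0,0,0,-0.012,-0.0015,0.04,0,0,-0.03,-0.03,0.055,0,0,-0.06,-0.056,0.055,0,0,-0.09,-0.082,0.055,0,0,-0.123,-0.106,0.055,0,0,-0.123,-0.106,0.055,0,0,-0.123,-0.106,0.02,0,0,-0.123,-0.106,0,0,0,-0.123,-0.106,0,0,0]' >/dev/null; python3 chk.py && python3 -m creep '[0.0099,0.0012,0,0,0,0.0199,0.0025,0,0,0,0.0298,0.0037,0,0,0,0.0397,0.0049,0,0,0,0.0456,0.0057,0,0,0]' >/dev/null && python3 chk.py && python3 -m creep '[0.006,0.0007,0,0,0,0.012,0.0015,0,0,0,0.018,0.0022,0,0,0,0.024,0.003,0,0,0]' >/dev/null && python3 chk.py && python3 -m creep '[0.004,0.0005,0,0,0,0.008,0.001,0,0,0,0.012,0.0015,0,0,0,0.014,0.0017,0,0,0]' >/dev/null && python3 chk.py && python3 -m creep '[0.0015,0.0002,0,0,0,0.003,0.0004,0,0,0]' >/dev/null && python3 chk.py && python3 -m creep '[0.0015,0.0002,0,0,0,0.003,0.0004,0,0,0]' >/dev/null && python3 chk.py && python3 -m creep '[0.0015,0.0002,0,0,0,0.003,0.0004,0,0,0]' >/dev/null && python3 chk.py && python3 -m creep '[0.0015,0.0002,0,0,0,0.003,0.0004,0,0,0]' >/dev/null && python3 chk.py && python3 -m creep '[0.0015,0.0002,0,0,0,0.003,0.0004,0,0,0]' >/dev/null && python3 chk.py && python3 -m creep '[0.0015,0.0002,0,0,0,0.003,0.0004,0,0,0]' >/dev/null && python3 chk.py && python3 -m creep '[0.0015,0.0002,0,0,0,0.003,0.0004,0,0,0]' >/dev/null && python3 chk.py && python3 -m creep '[0.0015,0.0002,0,0,0,0.003,0.0004,0,0,0]' >/dev/null && python3 chk.py && python3 -m creep '[0.0015,0.0002,0,0,0,0.003,0.0004,0,0,0]' >/dev/null && python3 chk.py
```

```text
gauge [-0.1265 -0.0894] z 0.0222 yaw err -0.0002 j6 -0.292 ft gauge [-1.2 -0.1]
gauge [-0.0746 -0.0902] z 0.0268 yaw err 0.0013 j6 -0.265 ft gauge [-0.5  0.2]
gauge [-0.0535 -0.0899] z 0.0253 yaw err 0.0005 j6 -0.253 ft gauge [-1.4 -0.7]
gauge [-0.0393 -0.09  ] z 0.025 yaw err 0.0005 j6 -0.247 ft gauge [-1.4 -0.2]
gauge [-0.037 -0.09 ] z 0.0249 yaw err 0.0004 j6 -0.245 ft gauge [-2.1 -0.1]
gauge [-0.0338 -0.0899] z 0.025 yaw err 0.0004 j6 -0.244 ft gauge [-0.  -0.1]
gauge [-0.0307 -0.0899] z 0.0249 yaw err 0.0005 j6 -0.243 ft gauge [-1.1 -0.5]
gauge [-0.03   -0.0899] z 0.0248 yaw err 0.0002 j6 -0.241 ft gauge [-8.5 -0.2]
```

The right grip stopped part-way, with its origin at x ≈ 0.031, so it is the bad one. I'll let it rest, back off and grasp it from above.

```bash
python3 -m creep '[-0.001,0,0,0,0,-0.001,0,0,0,0,-0.012,-0.0015,0,0,0,-0.012,-0.0015,0.04,0,0.085,-0.012,-0.0015,0.055,0,0.085,0.0276,0.0034,0.055,0,0.085,0.0576,0.0072,0.055,0,0.085,0.0576,0.0072,0.055,0,0.085,0.0576,0.0072,0.055,0,0.085]'; python3 chk.py; python3 - <<'E'
from h import *
c=bot.camera("top");save(c,"t2.png")
a=cv2.imread("pics/t2.png")[120:250,250:450];cv2.imwrite("pics/t2c.png",cv2.resize(a,None,fx=4,fy=4,interpolation=cv2.INTER_CUBIC))
E
```

```text
clock: 17.93
eef_pos: [0.6055, -0.0663, 0.08]
tool_rot: [-0.062, 0.998, -0.016, 0.002]
ft_force: [-0.9, -0.0, -0.3]
grip_width: 0.0719
grasp_force: 0.0
gauge [ 0.0324 -0.0898] z 0.08 yaw err 0.0013 j6 -0.218 ft gauge [-0.9  0.1]
```

View pics/t2c.png

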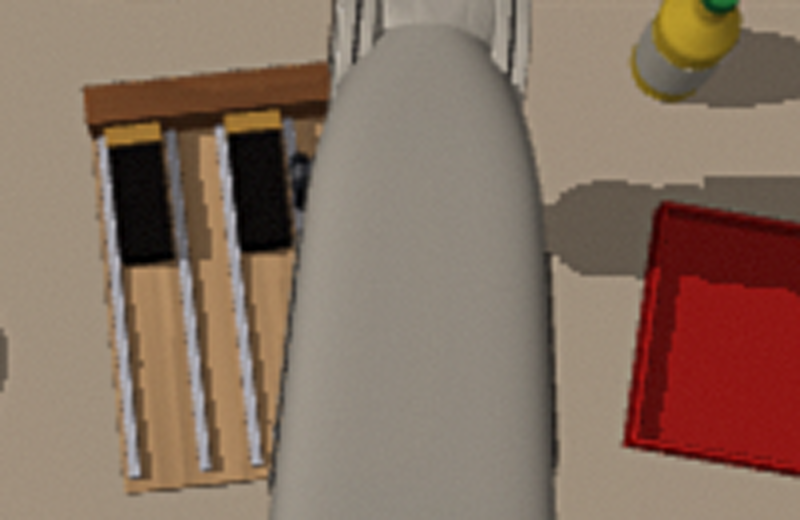

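The picture shows the left and mid grips home against the block, at crop (140,190) and (258,185). The arm hides the right lane. Descending to grasp the bad grip.

```bash
python3 -m creep '[0,0,-0.03,0,0.085,0,0,-0.05,0,0.085,0,0,-0.058,0,0.085,0,0,-0.058,0,0.085,0,0,-0.058,0,0.03,0,0,-0.058,0,0.03,0,0,-0.058,0,0.03,0,0,-0.058,0,0.03,0,0,-0.058,0,0.03,0,0,-0.058,0,0.03]'; python3 chk.py
```

```text
clock: 18.82
eef_pos: [0.6046, -0.068, 0.0242]
tool_rot: [-0.062, 0.998, -0.018, 0.003]
ft_force: [-1.1, -2.5, 6.3]
grip_width: 0.0389
grasp_force: 61.5
gauge [ 0.0313 -0.0913] z 0.0242 yaw err -0.0005 j6 -0.218 ft gauge [-1.4 -2.4]
```

```bash
python3 -m creep '[-0.006,-0.0007,0,0,0.03,-0.014,-0.0017,0,0,0.03,-0.024,-0.003,0,0,0.03,-0.034,-0.0042,0,0,0.03,-0.044,-0.0055,0,0,0.03,-0.054,-0.0067,0,0,0.03,-0.0645,-0.008,0,0,0.03,-0.0645,-0.008,0,0,0.03]'; python3 chk.py;  python3 -m creep '[0,0,0.03,0,0.03,0,0,0.065,0,0.03,0,0,0.09,0,0.03,0,-0.03,0.1,0,0.03,-0.006,-0.065,0.1,-0.06,0.03,-0.01,-0.105,0.1,-0.12,0.03,-0.015,-0.145,0.1,-0.18,0.03,-0.02,-0.185,0.1,-0.25,0.03,-0.025,-0.225,0.1,-0.25,0.03,-0.026,-0.254,0.1,-0.25,0.03]'; python3 -m creep '[0,0,0,0,0.03,0,0,0,0,0.03]'; python3 - <<'E'
from h import *
c=bot.camera("scene");save(c,"s3.png")
E
```

```text
clock: 19.48
eef_pos: [0.5396, -0.0753, 0.0242]
tool_rot: [-0.062, 0.998, -0.017, 0.003]
ft_force: [0.0, -2.2, 8.2]
grip_width: 0.0389
grasp_force: 61.9
gauge [-0.0341 -0.0906] z 0.0242 yaw err -0.0003 j6 -0.244 ft gauge [-0.2 -2.2]
clock: 20.32
eef_pos: [0.5109, -0.3311, 0.1216]
tool_rot: [0.064, 0.998, -0.016, -0.002]
ft_force: [0.7, 0.7, -0.6]
grip_width: 0.0388
grasp_force: 62.2
clock: 20.48
eef_pos: [0.5115, -0.3296, 0.1211]
tool_rot: [0.064, 0.998, -0.016, -0.002]
ft_force: [0.3, -0.0, -1.8]
grip_width: 0.0391
grasp_force: 62.3
```

View pics/s3.png

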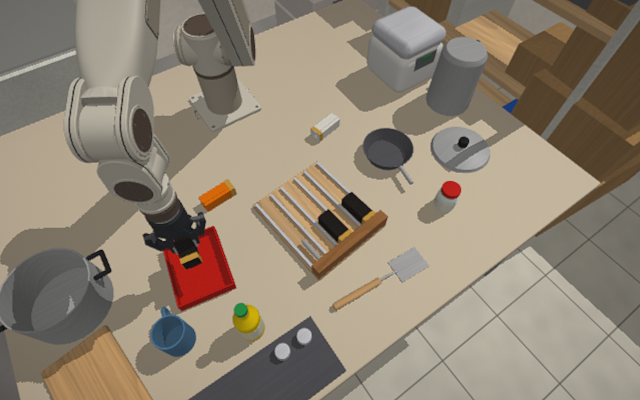

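The bad grip is held over the tray at about (190,255), and the two good grips are on their pins at (333,225) and (357,208). Lowering it now.

```bash
python3 -m creep '[0,0,-0.03,0,0.03,0,0,-0.06,0,0.03,0,0,-0.085,0,0.03,0,0,-0.095,0,0.03,0,0,-0.1,0,0.03,0,0,-0.1025,0,0.03,0,0,-0.1025,0,0.03]'; python3 -m creep '[0,0,0,0,0.06,0,0,0,0,0.06,0,0,0,0,0.06,0,0,0,0,0.06]';python3 -m creep '[0,0,0.03,0,0.06,0,0,0.07,0,0.06,0,0,0.11,0,0.06,-0.06,0,0.14,0,0.06,-0.12,0,0.14,0,0.06,-0.16,0,0.14,0,0.06,-0.16,0,0.14,0,0.06,-0.16,0,0.14,0,0.06]'; python3 - <<'E'
from h import *
c=bot.camera("top");save(c,"t4.png")
find("top",c,"grip_a",.012)
cv2.imwrite("pics/t4c.png",cv2.resize(cv2.imread("pics/t4.png")[110:250,255:495],None,fx=3.3,fy=3.3,interpolation=cv2.INTER_CUBIC))
E
```

```text
clock: 21.12
eef_pos: [0.5136, -0.3283, 0.0203]
tool_rot: [0.062, 0.998, -0.017, -0.0]
ft_force: [-0.0, -1.0, -1.3]
grip_width: 0.0391
grasp_force: 62.2
clock: 21.45
eef_pos: [0.5135, -0.3292, 0.0208]
tool_rot: [0.063, 0.998, -0.017, 0.0]
ft_force: [-0.3, -0.2, -0.1]
grip_width: 0.0597
grasp_force: 0.0
clock: 22.12
eef_pos: [0.3457, -0.3269, 0.1599]
tool_rot: [0.065, 0.998, -0.016, -0.003]
ft_force: [-0.9, 0.3, -0.2]
grip_width: 0.0599
grasp_force: 0.0
top grip_a 0.86 [248. 275.] [0.304 0.217 0.012]
top grip_a 0.82 [432. 294.] [ 0.252 -0.316  0.012]
top grip_a 0.74 [387. 262.] [ 0.344 -0.188  0.012]
top grip_a 0.72 [286. 170.] [0.619 0.11  0.012]
top grip_a 0.69 [315. 167.] [0.629 0.022 0.012]
```

View pics/t4c.png

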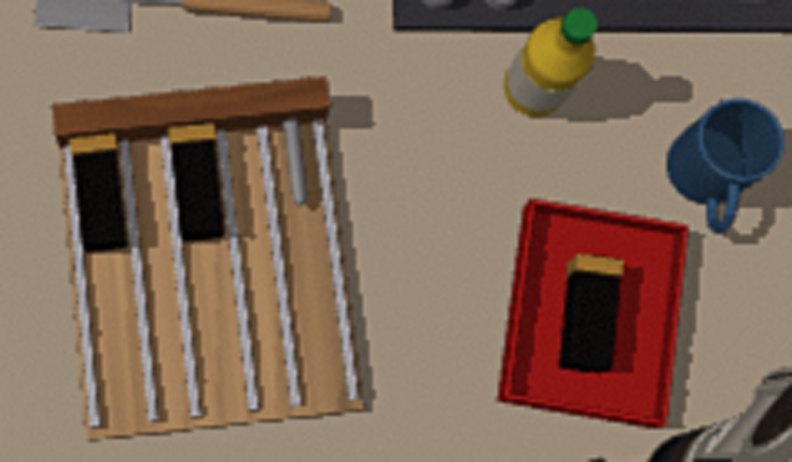

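The bad grip lies flat mid-tray at crop (592,315). The two good grips are home at (100,195) and (197,185), and the bystanders have not moved. Handing in.

```bash
python3 -c "
from workcell import bot
print(bot.job_done())"
```

```text
the job is handed in; nothing more can be done
None
```

The left and mid grips fit and are fully home on their pins; the right grip stopped part-way, so it now lies flat in the red tray, and I handed the job in after about 22 s of robot time (no verdict was returned).

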